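# Set the drum grater's suction foot on its line and lock it

### The job

Set up the drum grater's foot on the dark stone slab: push it back until its rear edge lies flat against the upstand and along until its left edge meets the scribed line all the way. There, press straight down on the top of its round socket with about 15 N for a second to squeeze the air out from under it, and only then push the red lever down fully home so that it grips. Never use more than about 20 N on it, and leave the drum, tub, syrup bottle and turner where they are.

Things in the scene. Friction and masses are not known exactly. Their poses are not given: they have to be found in the camera images.
- board: Fixed slab of dark polished stone (the board) on the bench: 340 mm deep (x), 460 mm wide (y), top 20 mm above the bench. Along its rear side a steel upstand, 40 mm high and 12 mm thick, with a flat upright face at right angles to x. Origin: centre of its underside; x away from the robot into the upstand, y left along the upstand. The face is at x +158 mm, the scribed yellow line at y +70 mm.
- line (a point): Where the yellow-filled scribed line, 2 mm wide, meets the upstand's face: middle of the line, on the board's top. Axes as the board's: x into the upstand, along the line; y left. The line runs straight from here 308 mm towards the robot. It is only a mark: nothing stops the foot there.
- foot_center (a point): Loose suction foot: white plate 170 (x) by 120 (y) by 24 mm, straight upright sides, 0.6 to 0.85 kg, dragging on the board (2 to 6 N to slide it). This is the plate's centre, 12 mm above the board. x to its rear edge (for the upstand), y to its left edge (for the line). It starts askew, 20 to 85 mm short of the upstand and 35 to 145 mm right of the line.
- socket (a point): Centre of the flat top of the round socket on the foot, the place to press the foot down: 86 mm across, standing 32 mm above the plate (56 mm above the board), 38 mm behind the plate's centre (x +38 mm). Rigid: it does not give when pressed, only the force tells. Same axes as the foot.
- left_front (a point): Front end of the foot's left edge (corner of the plate, 12 mm above the board): foot centre x -85, y +60 mm. Same axes as the foot.
- left_rear (a point): Rear end of the foot's left edge (corner of the plate, 12 mm above the board): foot centre x +85, y +60 mm. Same axes as the foot.
- right_rear (a point): Right end of the foot's rear edge (corner of the plate, 12 mm above the board): foot centre x +85, y -60 mm. Same axes as the foot.
- lever (a joint): Angle of the red lever on the foot, rad: 0 fully raised (34 degrees above level), 0.60 fully home (level, a solid end). Hinge across the foot, 16 mm in front of its centre, 31 mm above the board; the lever points to the front (-x of the foot), 66 mm long, 28 mm wide, 8 mm thick. Stiff (0.13 Nm: 2 to 4 N on its outer half); stays where it is left.
- lever_press (a point): Place to press on the lever: on its upper face, 50 mm from the hinge, in the middle of its width. When the lever is fully home this point is 35 mm above the board and 66 mm in front of the foot's centre; fully raised it is about 62 mm above the board.
- drum: Bystander: perforated steel grating drum, 72 mm across, 100 mm high, standing on the bench left of the board. Origin at the centre of its underside.
- tub: Bystander: white tub with green lid, 84 mm across, 75 mm high, on the bench left of the board. Origin at the centre of its underside.
- syrup: Bystander: amber pump bottle, 64 mm across, 195 mm high, standing on the bench behind the upstand. Origin at the centre of its underside.
- turner: Bystander: flat turner, 240 mm long, lying on the bench right of the board. Origin at the middle of its underside.
Things that resemble listed ones, but are neither listed nor needed, are in the scene too. Leave any green look-alike of the part that bears foot_center alone.

How it is judged:
By the outcome, as a careful person would: the job done as asked, in the order asked, and still so for the second after the job is handed in, with the robot touching nothing.
It also fails if it takes over 72 s, if anything falls off the work surface, if the arm or the gripper's body presses on something with over 40 N, if the wrist force passes 120 N, or if a joint passes its speed limit or range.

### The arm

A 6-joint arm with a two-finger parallel gripper is mounted at the origin on the work surface. World frame = base frame: x ahead of the robot, y to its left, z up, the work surface at z = 0. Lengths are in m, angles in rad, forces in N, time in s.
With the tool pointing down it reaches from about 0.35 to 0.775 m from the base axis. Payload 7.3 kg.
Tool frame: the origin (TCP) lies on the centre line of the jaws, within the pads' length; the fingertips stand 25 mm ahead of it and the grasp point (between the pads) lies 6 mm ahead of it; z points along the fingers, y is the direction in which the jaws open and shut (so a half turn about z gives the same grasp; the last joint's range is limited). The gripper opens to 92 mm and grips with 3 to 60 N. Pads are 19 mm wide; open, the fingers measure 130 mm over their backs; the gripper's body (75 mm by 190 mm) begins 47 mm behind the grasp point.
Start: joints at [-0.146, 0.342, 1.524, -0, 1.275, -0.146], TCP at [0.525, 0, 0.252] pointing down, gripper open.
Joint ranges: [-2.53, 2.53], [-0.77, 2.02], [0.04, 2.7], [-1, 4.14], [0.28, 2.66], [-3.11, 3.11]. Speed limits (rad/s): [2.57, 2.57, 3.14, 3.14, 3.14, 3.14].

### API

Orientations are given as [roll, pitch, yaw] about the fixed x, y, z axes, in that order (R = Rz(yaw) Ry(pitch) Rx(roll)).
In Python, from cell import telemetry, read_camera, workorder gives the robot as it stands.
- The arm moves only by the shell command python3 -m creep 'ROWS' [FORCE]. ROWS is JSON, one flat list of numbers, 5 for each row, row after row: the opening, from 0 (shut) to 1 (fully open), then the shift along the world's x, y, z in m, then the turn about the world's z in rad. A call has 1 to 12 rows; each row shifts and turns the pose as measured when the row begins; what a row does not reach is not made up. A row lasts 1/8 s, in which the tool goes at most 62.5 mm and 10.7 degrees, less where a joint would pass 70% of its speed; a pose out of reach is approached as far as the arm can. A call is refused whole if a number of a shift passes 0.0625 or a number of a turn 0.188, either way. A call with a gripper value outside its range is refused whole. The fingers move at their own pace and stop on an object; FORCE is the grip in N (left out, the last holds). Time passes only in rows, so rows that do not move let the fingers close. It gives the time, the measured TCP pose, the force and the opening at its end, in the units of the state.
- telemetry.observe(): the state, without advancing time (a new reading comes with each control period).
- read_camera(name): name is "scene" or "side" or "wrist"; returns a dict with "image" (420x560x3 uint8, red, green, blue), "fovy" (degrees; the focal length in pixels is half the picture's height over the tangent of half this angle, whatever the lens; pixels are square), "cx", "cy" (the principal point, pixels), "R" (3x3) and "t" (3): a world point X has camera coordinates R X + t. Camera axes: x right, y down, z forward; pixel columns grow to the right and rows downward; lengths in m; the calibration is good to about 2 mm. A picture is of the moment at which its call begins. There is no depth.
- workorder.hand_in(): hands the job in, once; it reports no verdict.
The state is a dict: "time": time; "qpos": joint angles; "qvel": joint speeds; "joint_efforts": joint torques, N m; "tool_pos": TCP position; "tool_rot": TCP orientation; "contact_force": force on the tool from outside, world axes, zero at the start; "torque": the same for the moment, N m; "opening": finger opening in m.
Only numpy, scipy, OpenCV 4.12 (cv2) and the standard library are available. Lean on these libraries where they do the work, as an engineer would, in place of code of your own. Each camera call takes 0.05 s, during which the arm holds its last target.

## Working session

There is one attempt and no reset: what is moved stays moved. The work goes in short steps, Python scripts to look and compute and a shell command to move; the robot and the scene stay as the last step left them, time stands still between calls to the robot, and variables do not carry over. Pictures are saved under pics/ and viewed, and the job is handed in when it is done.

```bash
mkdir -p pics; ls; cat > h.py <<'E'
import numpy as np, cv2
from cell import telemetry, read_camera, workorder
def cam(n,save=None):
    c=read_camera(n)
    if save: cv2.imwrite('pics/'+save,c['image'][:,:,::-1])
    c['f']=c['image'].shape[0]/2/np.tan(np.radians(c['fovy'])/2)
    c['R']=np.array(c['R']);c['t']=np.array(c['t'])
    return c
def ray(c,u,v,z):
    d=c['R'].T@np.array([(u-c['cx'])/c['f'],(v-c['cy'])/c['f'],1.]); o=-c['R'].T@c['t']
    return o+d*(z-o[2])/d[2]
def proj(c,X):
    p=c['R']@np.array(X)+c['t']; return p[:2]/p[2]*c['f']+[c['cx'],c['cy']]
E
python3 - <<'E'
from h import *
for n in ['scene','side','wrist']:
    c=cam(n,n+'0.png'); print(n,c['fovy'],c['cx'],c['cy'],-c['R'].T@c['t'])
s=telemetry.observe();print(s)
E
```

```text
pics
scene 44.864684310849135 276.70614964642897 200.28624717467915 [1.57558484 0.16275465 0.83848516]
side 57.94393006784782 274.3369867433903 200.61001278574543 [-0.15234333 -0.68397247  0.78564957]
wrist 67.84794568453921 277.66261348971426 209.21915349548865 [0.52537756 0.0672174  0.38339025]
{'time': 0.15, 'qpos': array([-1.45976262e-01,  3.42558007e-01,  1.52473826e+00, -1.48366702e-05,
        1.27541194e+00, -1.45996834e-01]), 'qvel': array([-3.76777168e-04, -1.16661010e-03, -9.33189732e-04,  1.55461311e-03,
        5.13775971e-05, -1.82903543e-03]), 'joint_efforts': array([ 7.52666965e-04, -4.31470585e+01, -2.44352603e+01,  7.18239485e-02,
        5.38185902e-02, -1.32920518e-04]), 'tool_pos': array([5.24745308e-01, 6.79613577e-05, 2.51227739e-01]), 'tool_rot': array([-3.14048691e+00, -1.48250527e-04,  1.57082114e+00]), 'contact_force': array([-0.73739293, -0.229692  , -0.89084758]), 'torque': array([-0.04289318,  0.00756287, -0.0350281 ]), 'opening': 0.09206590027808911}
```

View pics/scene0.png

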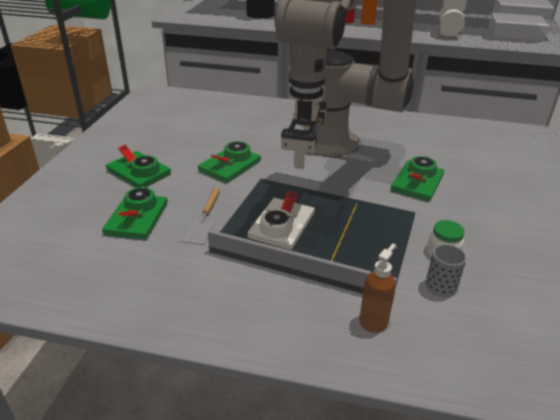

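View pics/side0.png

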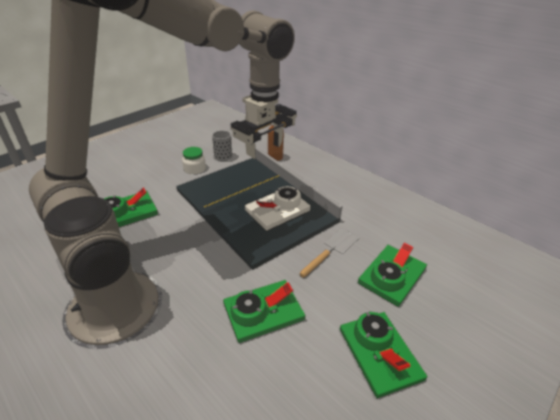

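View pics/wrist0.png

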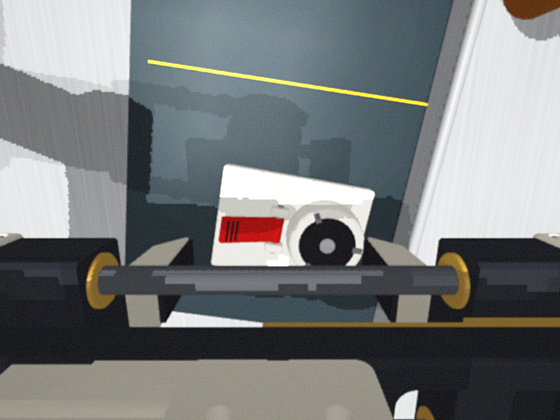

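The white foot is the only one on the dark slab (scene ≈(283,222), wrist ≈(295,215)). The four green look-alikes are on the bench and stay untouched. I'll measure it and confirm in a crop.

```bash
python3 - <<'E'
from h import *
w=cam('wrist');s=cam('scene');sd=cam('side')
for n,c in (('w',w),('s',s),('sd',sd)):
    hsv=cv2.cvtColor(c['image'],cv2.COLOR_RGB2HSV)
    m=cv2.inRange(hsv,(20,110,90),(34,255,255)); m[230 if n=='w' else 400:]=0
    k,l,st,_=cv2.connectedComponentsWithStats(m)
    i=1+np.argmax(st[1:,4]); ys,xs=np.where(l==i)
    print(n,st[i])
    P=np.array([ray(c,x,y,.02)[:2] for x,y in zip(xs,ys)]).astype(np.float32)
    d=cv2.fitLine(P,cv2.DIST_HUBER,0,.001,.001).ravel(); d=d*np.sign(d[0])
    q=(P-d[2:])@d[:2]
    print(' yaw',np.degrees(np.arctan2(d[1],d[0])),d[2:]+q.max()*d[:2],d[2:]+q.min()*d[:2],q.max()-q.min())
def crop(c,x0,y0,w_,h_,k,n):
    cv2.imwrite('pics/'+n,cv2.resize(c['image'][y0:y0+h_,x0:x0+w_,::-1],None,fx=k,fy=k,interpolation=cv2.INTER_CUBIC))
crop(s,230,170,120,90,6,'sc.png');crop(sd,220,160,130,90,6,'sdc.png');crop(w,190,140,270,190,2.9,'wc.png')
E
```

```text
w [147  60 281  46 960]
 yaw -8.215355 [0.69053805 0.09233471] [0.38530305 0.13640325] 0.3083998
s [331 206  25  55 117]
 yaw -8.194631 [0.6434765  0.09820805] [0.4043836  0.13263899] 0.2415593
sd [252 184   5   3   5]
 yaw -1.6011995 [0.5928849  0.10934287] [0.57461405 0.1098536 ] 0.018278021
```

View pics/sc.png

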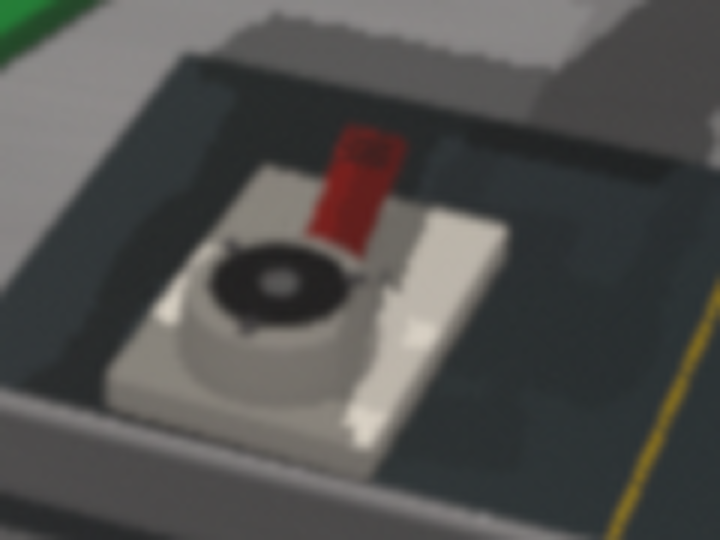

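View pics/sdc.png

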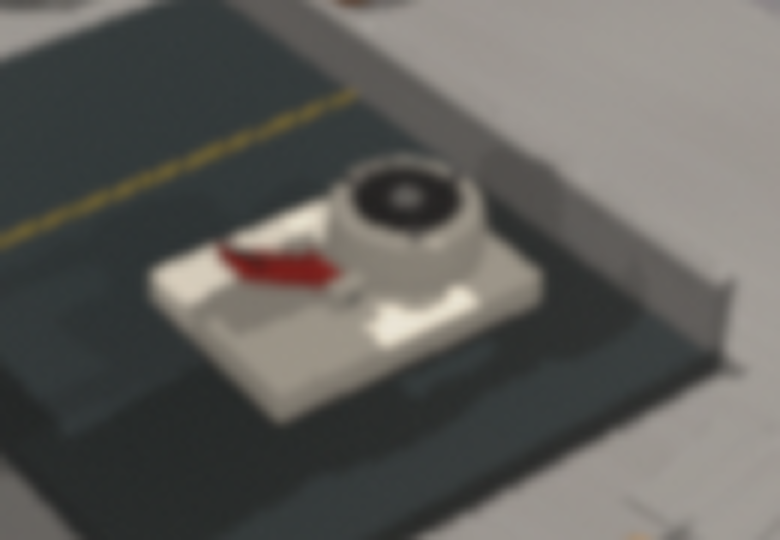

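View pics/wc.png

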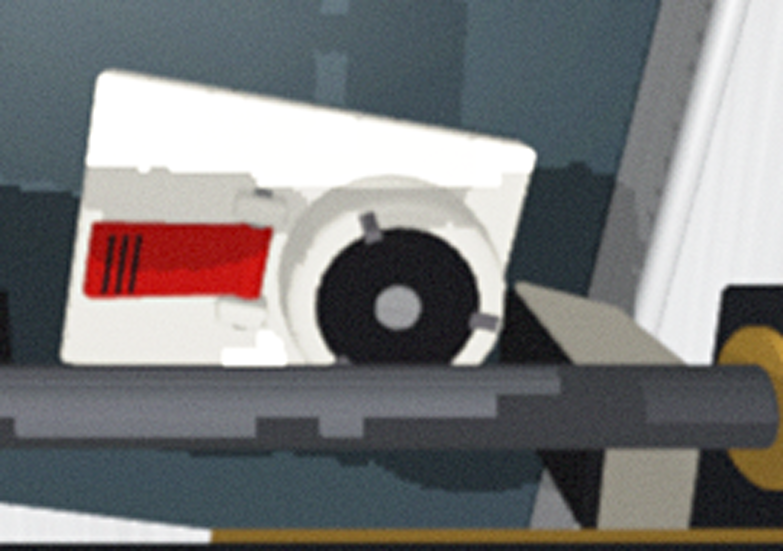

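```bash
python3 - <<'E'
from h import *
w=cam('wrist');s=cam('scene');sd=cam('side')
L=np.array([.6905,.0923]);yb=np.radians(-8.2)
ex=np.array([np.cos(yb),np.sin(yb)]);ey=np.array([-ex[1],ex[0]])
def show(n,P): print(n,P[:2].round(4),'rel line x,y mm',(1e3*np.array([(P[:2]-L)@ex,(P[:2]-L)@ey])).round(1))
lf=ray(w,190+97/2.9,140+69/2.9,.044);lr=ray(w,190+538/2.9,140+146/2.9,.044)
show('w lf',lf);show('w lr',lr);print(np.linalg.norm(lf-lr),np.degrees(np.arctan2(*(lr-lf)[1::-1])))
for n,p in dict(lf=(510,228),rf=(262,165),rr=(105,378),lr=(372,450)).items(): show('s '+n,ray(s,230+p[0]/6,170+p[1]/6,.044))
for n,p in dict(lf=(148,268),rf=(278,398),rr=(543,270)).items(): show('sd '+n,ray(sd,220+p[0]/6,160+p[1]/6,.044))
show('sock w',ray(w,190+398/2.9,140+307/2.9,.076));show('sock s',ray(s,230+280/6,170+283/6,.076));show('sock sd',ray(sd,220+407/6,160+196/6,.076))
show('syrup',ray(s,376,320,0)); show('face s',ray(s,230+605/6,170+540/6,.02))
E
```

```text
w lf [0.4668 0.0293] rel line x,y mm [-212.5  -94.3]
w lr [0.6339 0.    ] rel line x,y mm [-42.9 -99.4]
0.16963914821591666 -9.931559002903567
s lf [0.4735 0.0296] rel line x,y mm [-205.9  -93. ]
s rf [ 0.4517 -0.089 ] rel line x,y mm [-210.5 -213.5]
s rr [ 0.6193 -0.1173] rel line x,y mm [ -40.6 -217.6]
s lr [ 6.387e-01 -1.000e-04] rel line x,y mm [-38.  -98.9]
sd lf [0.4659 0.0282] rel line x,y mm [-213.2  -95.5]
sd rf [ 0.4418 -0.0927] rel line x,y mm [-219.7 -218.6]
sd rr [ 0.6129 -0.119 ] rel line x,y mm [ -46.6 -220.2]
sock w [ 0.5776 -0.053 ] rel line x,y mm [ -91.  -159.9]
sock s [ 0.5795 -0.0521] rel line x,y mm [ -89.3 -158.7]
sock sd [ 0.5773 -0.0526] rel line x,y mm [ -91.4 -159.6]
syrup [0.7909 0.2168] rel line x,y mm [ 81.6 137.6]
face s [0.6435 0.0971] rel line x,y mm [-47.2  -2. ]
```

```bash
python3 -m creep '[1,0.0066,-0.0066,0,0.175, 1,0.0066,-0.0066,0,0.175, 1,0.0066,-0.0066,0,0.175, 1,0.0066,-0.0066,0,0.175, 1,0.0066,-0.0066,0,0.175, 1,0.0066,-0.0066,0,0.175, 1,0.0066,-0.0066,0,0.175, 1,0.0066,-0.0066,0,0.173]' 10
```

```text
time: 1.45
tool_pos: [0.5789, -0.0539, 0.2517]
tool_rot: [-3.142, -0.001, 3.015]
contact_force: [-0.3, -0.3, -0.4]
opening: 0.0918
```

```bash
python3 -m creep '[1,0,0,-0.04,-0.046, 1,0,0.001,-0.04,0, 1,-0.001,0,-0.03,0, 1,0,0,0,0]'; python3 - <<'E'
from h import *
cam('wrist','w1.png');cam('side','sd1.png');cam('scene','s1.png')
s=telemetry.observe();print(s['tool_pos'],s['tool_rot'],s['contact_force'])
E
```

```text
time: 1.95
tool_pos: [0.5787, -0.0536, 0.1395]
tool_rot: [-3.141, 0.002, 2.969]
contact_force: [-0.0, -1.0, 0.3]
opening: 0.0919
[ 0.58086726 -0.0540638   0.14301427] [-3.14097773  0.00944865  2.96924769] [-0.11849892  1.16044183  0.59818421]
```

View pics/w1.png

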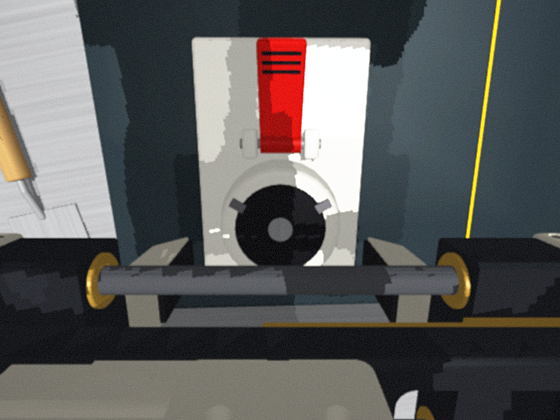

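View pics/s1.png

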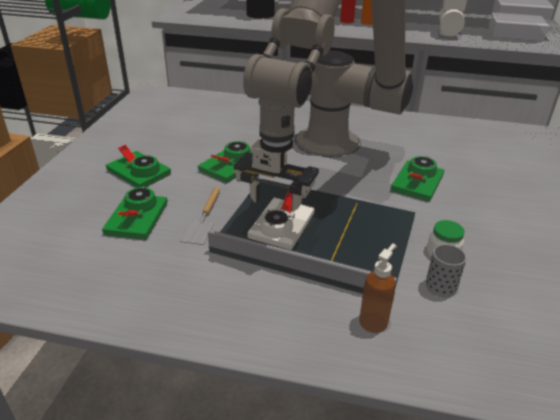

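```bash
python3 -m creep '[1,0,0,0,0, 1,0,0,0,0]'; python3 - <<'E'
from h import *
for i in range(3):
    s=telemetry.observe();print(s['time'],s['tool_pos'],s['tool_rot'])
    w=cam('wrist')
    hsv=cv2.cvtColor(w['image'],cv2.COLOR_RGB2HSV)
    m=cv2.inRange(hsv,(0,0,0),(180,255,45))[150:262,220:345]
    k,l,st,ce=cv2.connectedComponentsWithStats(m);j=1+np.argmax(st[1:,4]);print(st[j])
    print('sock',ray(w,280.5,229.5,.076),'lf',ray(w,371,38,.044),'rf',ray(w,191.5,38,.044))
E
```

```text
time: 2.35
tool_pos: [0.5823, -0.0543, 0.1458]
tool_rot: [-3.141, 0.014, 2.969]
contact_force: [-0.2, -0.7, -0.2]
opening: 0.0918
2.35 [ 0.58225421 -0.05431631  0.145773  ] [-3.14070755  0.01437922  2.96936837]
[  17   27   87   83 5090]
sock [ 0.58355112 -0.0530453   0.076     ] lf [0.47091318 0.02820065 0.044     ] rf [ 0.45019702 -0.09069952  0.044     ]
2.4 [ 0.58227762 -0.05432148  0.14576647] [-3.14074364  0.01444758  2.96934383]
[  17   27   87   83 5088]
sock [ 0.58360943 -0.0530559   0.076     ] lf [0.47096878 0.02819006 0.044     ] rf [ 0.45025267 -0.09071093  0.044     ]
2.45 [ 0.58210906 -0.05428621  0.14548797] [-3.14073825  0.01392972  2.96935338]
[  17   27   87   83 5105]
sock [ 0.58328838 -0.05299686  0.076     ] lf [0.47077851 0.02816829 0.044     ] rf [ 0.45008272 -0.09061387  0.044     ]
```

```bash
python3 -m creep '[1,-0.001,0.0005,-0.015,0, 1,-0.001,0.0005,-0.015,0, 1,0,0,-0.01,0, 1,0,0,-0.006,0, 1,0,0,-0.003,0]'; python3 - <<'E'
from h import *
s=telemetry.observe();print(s['tool_pos'],s['tool_rot'],s['contact_force'])
cam('wrist','w2.png')
s=telemetry.observe();print(s['tool_pos'],s['tool_rot'],s['contact_force'],s['qvel'])
cam('side','sd2.png')
E
```

```text
time: 3.12
tool_pos: [0.5789, -0.053, 0.0916]
tool_rot: [-3.141, 0.011, 2.969]
contact_force: [-0.3, -0.5, -0.6]
opening: 0.0918
[ 0.57892313 -0.05299048  0.09163446] [-3.14090789  0.01091537  2.96931384] [-0.29665153 -0.47045063 -0.567715  ]
[ 0.57877568 -0.05298089  0.09137981] [-3.14091404  0.01050038  2.969305  ] [-0.45564186 -0.50577113 -0.27762815] [-1.62613611e-03 -9.74899777e-03 -5.48218466e-03 -1.12898295e-05
  1.61812410e-02  5.91262715e-04]
```

View pics/w2.png

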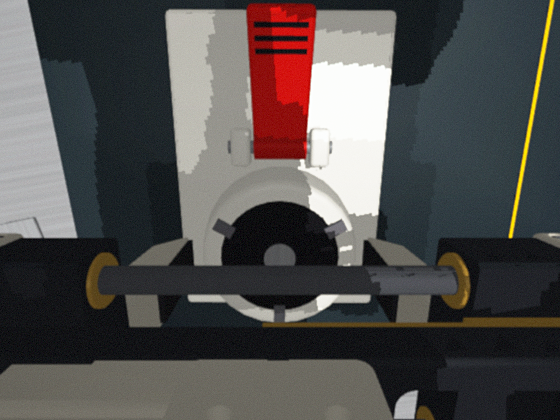

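View pics/sd2.png

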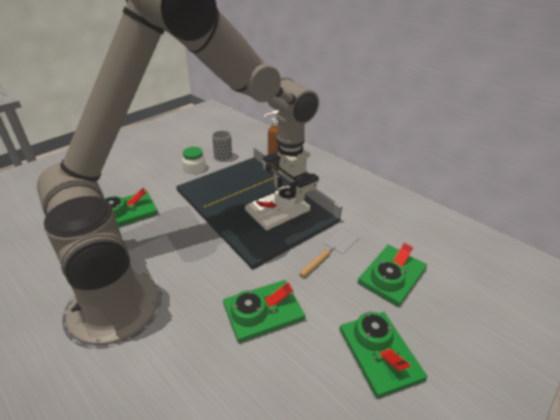

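Fingers straddle the socket with no contact force (wrist: disc centre (280,258), pads at ≈155 and ≈405). I'll go a bit lower and close gently.

```bash
python3 -m creep '[1,0,0,-0.006,0, 1,0,0,-0.006,0, 1,0,0,-0.003,0, 0.9,0,0,0,0, 0.9,0,0,0,0, 0.88,0,0,0,0, 0.88,0,0,0,0]' 10
```

```text
time: 4.1
tool_pos: [0.5795, -0.0529, 0.0766]
tool_rot: [-3.141, 0.013, 2.969]
contact_force: [-1.0, -0.5, -1.7]
opening: 0.0852
```

```bash
python3 -m creep '[0.7,0,0,0,0.01, 0.7,0.002,0.004,0,0.01, 0.7,0.003,0.006,0,0.01, 0.7,0,0,0,0]'; python3 - <<'E'
from h import *
s=telemetry.observe();print(s['contact_force'],s['torque'])
cam('wrist','w3.png')
E
```

```text
time: 4.6
tool_pos: [0.5843, -0.0429, 0.0766]
tool_rot: [-3.14, 0.012, 3.002]
contact_force: [0.8, 2.0, -1.0]
opening: 0.0852
[ 0.77657389  1.99536261 -0.98693215] [ 0.3000662  -0.10256735  0.14806065]
```

View pics/w3.png

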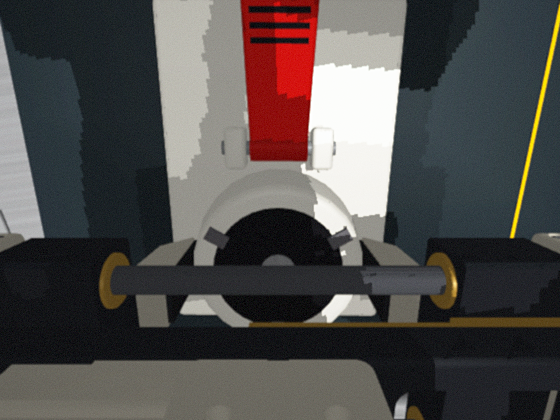

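The foot follows with forces around 2 N. I'll carry on toward the line, stopping about 8 mm short of the upstand.

```bash
python3 -m creep '[0.7,0.005,0.009,0,0, 0.7,0.005,0.009,0,0, 0.7,0.005,0.009,0,0, 0.7,0.005,0.009,0,0, 0.7,0.005,0.009,0,0, 0.7,0.005,0.009,0,0, 0.7,0.005,0.009,0,0, 0.7,0.005,0.009,0,0, 0.7,0.002,0.003,0,0, 0.7,0,0,0,0]'; python3 - <<'E'
from h import *
s=telemetry.observe();print(s['contact_force'],s['torque'])
cam('wrist','w4.png');cam('side','sd4.png')
E
```

```text
time: 5.9
tool_pos: [0.6285, 0.037, 0.0765]
tool_rot: [-3.139, 0.01, 3.003]
contact_force: [-1.4, -2.5, 0.7]
opening: 0.0855
[-1.43125524 -2.53193855  0.67729484] [-0.26992183  0.19056085  0.12348004]
```

View pics/w4.png

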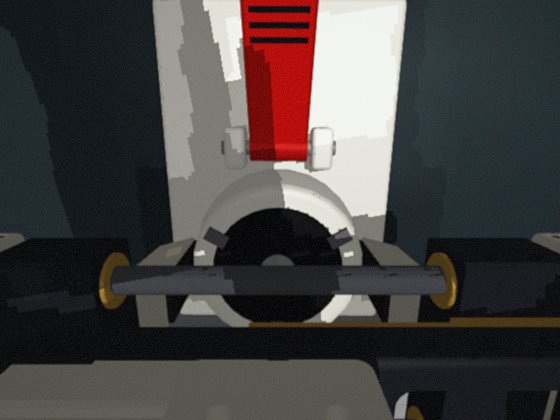

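View pics/sd4.png

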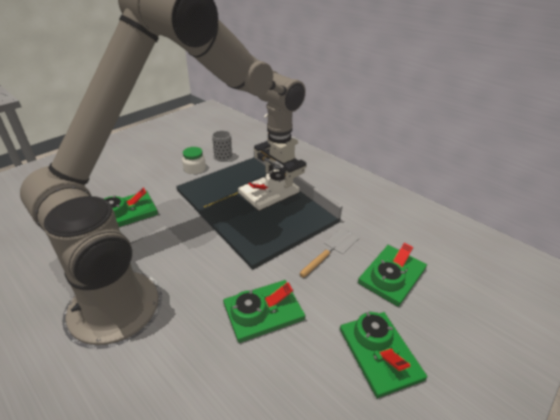

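```bash
python3 -m creep '[0.7,0.002,0.0008,0,0, 0.7,0.002,0.0008,0,0, 0.7,0.002,0.0004,0,0, 0.7,0.001,0,0,0]'; python3 -m creep '[0.7,0.001,-0.00015,0,0]';python3 -m creep '[0.7,0.001,-0.00015,0,0]';python3 -m creep '[0.7,0.001,-0.00015,0,0]'
```

```text
time: 6.5
tool_pos: [0.6326, 0.0386, 0.0764]
tool_rot: [-3.139, 0.003, 3.001]
contact_force: [-4.9, -1.3, 2.9]
opening: 0.0852
time: 6.62
tool_pos: [0.6326, 0.0386, 0.0764]
tool_rot: [-3.139, 0.0, 3.001]
contact_force: [-6.1, -0.6, 3.3]
opening: 0.0853
time: 6.75
tool_pos: [0.6327, 0.0386, 0.0764]
tool_rot: [-3.139, -0.002, 3.001]
contact_force: [-6.2, -1.5, 3.0]
opening: 0.085
time: 6.88
tool_pos: [0.6327, 0.0386, 0.0764]
tool_rot: [-3.139, -0.005, 3.0]
contact_force: [-5.8, -0.9, 2.7]
opening: 0.0852
```

```bash
python3 -m creep '[0.7,0.002,-0.0003,0,0, 0.7,0.002,-0.0003,0,0]';python3 -m creep '[0.7,0.003,-0.0004,0,0]'
```

```text
time: 7.12
tool_pos: [0.6348, 0.0386, 0.0764]
tool_rot: [-3.14, -0.01, 3.0]
contact_force: [-6.2, 0.5, 3.0]
opening: 0.0848
time: 7.25
tool_pos: [0.6368, 0.0386, 0.0764]
tool_rot: [-3.141, -0.012, 2.999]
contact_force: [-5.6, -0.2, 3.4]
opening: 0.0852
```

```bash
python3 -m creep '[0.7,0.002,-0.0003,0,0]';python3 -m creep '[0.7,0.002,-0.0003,0,0]'; python3 -m creep '[0.7,0.002,-0.0003,0,0]'
```

```text
time: 7.38
tool_pos: [0.6379, 0.0387, 0.0764]
tool_rot: [-3.141, -0.015, 2.999]
contact_force: [-6.1, -0.2, 2.6]
opening: 0.0856
time: 7.5
tool_pos: [0.6388, 0.0387, 0.0763]
tool_rot: [-3.141, -0.018, 2.999]
contact_force: [-8.7, -0.6, 5.1]
opening: 0.0852
time: 7.62
tool_pos: [0.639, 0.0386, 0.0763]
tool_rot: [-3.141, -0.023, 2.998]
contact_force: [-10.5, -0.3, 6.2]
opening: 0.0851
```

```bash
python3 -m creep '[0.7,0,0,0,0, 1,0,0,0,0, 1,0,0,0,0, 1,0,0,0,0]';python3 -m creep '[1,0,0,0.005,0, 1,0,0,0.015,0, 1,0,0,0.03,0, 1,-0.004,-0.01,0.04,-0.17, 1,-0.005,-0.012,0.04,-0.18, 1,-0.005,-0.012,0.03,-0.18, 1,-0.005,-0.012,0.02,-0.18, 1,-0.005,-0.012,0,-0.18, 1,-0.005,-0.012,0,-0.18, 1,-0.005,-0.01,0,-0.18, 1,-0.005,-0.01,0,-0.18]'
```

```text
time: 8.12
tool_pos: [0.6404, 0.0392, 0.0768]
tool_rot: [3.14, -0.02, 2.997]
contact_force: [1.4, 0.1, 0.3]
opening: 0.0919
time: 9.5
tool_pos: [0.6005, -0.0525, 0.2759]
tool_rot: [3.126, -0.013, 1.523]
contact_force: [1.5, 0.2, -0.7]
opening: 0.0917
```

```bash
python3 -m creep '[1,0,0,0,0]'; python3 - <<'E'
from h import *
cam('wrist','w5.png');cam('scene','s5.png')
E
```

```text
time: 9.62
tool_pos: [0.6004, -0.053, 0.2773]
tool_rot: [3.124, -0.012, 1.523]
contact_force: [0.1, -0.6, -0.3]
opening: 0.0916
```

View pics/w5.png

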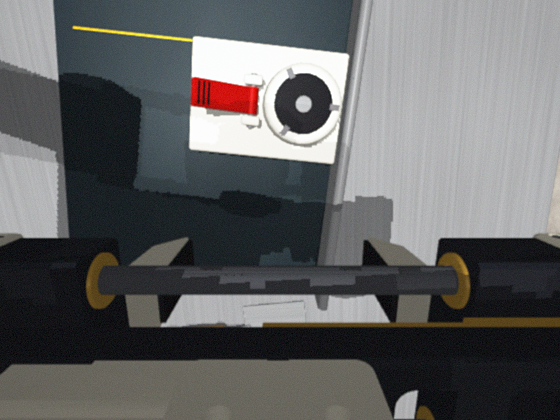

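View pics/s5.png

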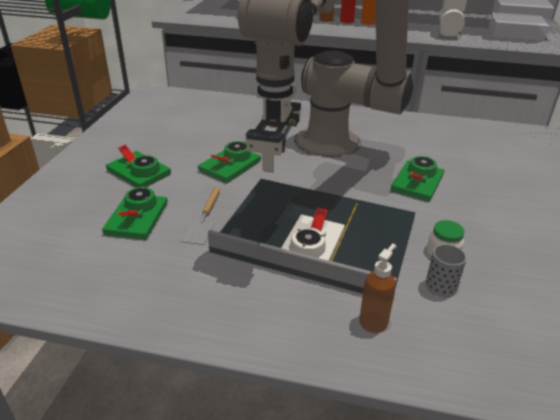

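```bash
python3 -m creep '[1,0,0.025,-0.01,0.04, 1,0,0.03,-0.01,0, 1,0,0.025,-0.01,0, 1,0,0,0,0, 1,0,0,0,0]'; python3 - <<'E'
from h import *
w=cam('wrist','w6.png');print(-w['R'].T@w['t'])
cv2.imwrite('pics/w6c.png',cv2.resize(w['image'][0:250,60:460,::-1],None,fx=2,fy=2,interpolation=cv2.INTER_CUBIC))
E
```

```text
time: 10.35
tool_pos: [0.6015, 0.0312, 0.2476]
tool_rot: [3.122, -0.012, 1.583]
contact_force: [-0.0, 0.6, 0.7]
opening: 0.0916
[0.59863559 0.09670532 0.38062033]
```

View pics/w6c.png

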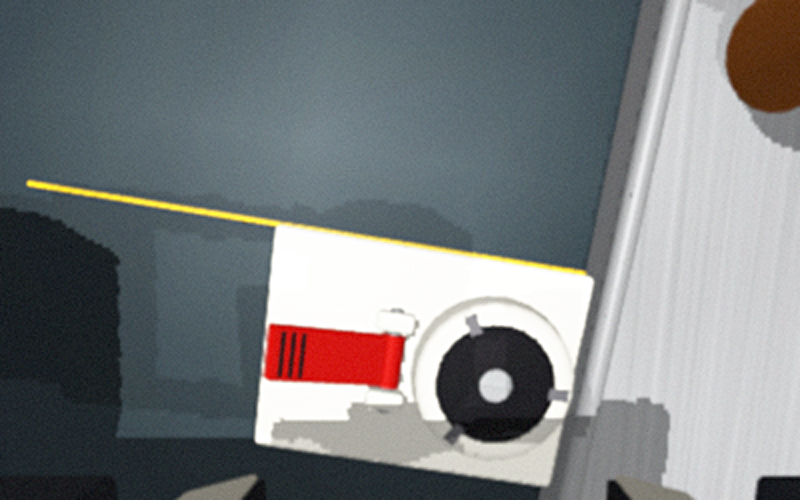

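```bash
cat > meas.py <<'E'
from h import *
def meas(w):
    hsv=cv2.cvtColor(w['image'],cv2.COLOR_RGB2HSV)
    m=cv2.inRange(hsv,(20,110,90),(34,255,255)); m[200:]=0
    k,l,st,_=cv2.connectedComponentsWithStats(m)
    i=1+np.argmax(st[1:,4]); ys,xs=np.where(l==i)
    P=np.array([ray(w,x,y,.02)[:2] for x,y in zip(xs,ys)]).astype(np.float32)
    wm=cv2.inRange(hsv,(0,0,95),(180,70,255)); 
    # vertical intensity edge of left side: first white pixel per column (from above), with V>150
    V=hsv[:,:,2].astype(float); S=hsv[:,:,1]
    o=P[P[:,0]<.49]   # line part well clear of the foot
    if len(o)<30: o=P
    d=cv2.fitLine(o,cv2.DIST_HUBER,0,.001,.001).ravel(); d=d*np.sign(d[0]); ex=d[:2]; ey=np.array([-ex[1],ex[0]])
    q=(P-d[2:])@ex; end=d[2:]+q.max()*ex; start=d[2:]+q.min()*ex
    print('line yaw %.2f end %s start %s len %.4f'%(np.degrees(np.arctan2(ex[1],ex[0])),end,start,q.max()-q.min()))
    return dict(ex=ex,ey=ey,end=end,start=start,L=start+ex*.308,P=P)
E
python3 - <<'E'
from meas import *
w=cam('wrist');r=meas(w)
im=w['image'].astype(int);hsv=cv2.cvtColor(w['image'],cv2.COLOR_RGB2HSV)
pts=[]
for u in range(205,346,4):
    col=im[:,u]; 
    # blue channel high = white (yellow has low blue)
    b=np.where(col[60:200,2]>190)[0]
    if len(b): pts.append((u,60+b[0]-.5))
P=np.array([ray(w,u,v,.044)[:2] for u,v in pts]).astype(np.float32)
d=cv2.fitLine(P,cv2.DIST_HUBER,0,.001,.001).ravel();d*=np.sign(d[0])
print('left edge yaw',np.degrees(np.arctan2(d[1],d[0])))
y=(P-r['L'])@r['ey'];x=(P-r['L'])@r['ex']
print(np.c_[x,y][::5]*1e3)
# line lateral where seen near foot
pl=(r['P']-r['L']);print('line pts near x', [(a,round(1e3*np.mean((pl@r['ey'])[abs(pl@r['ex']*1e3-a)<10]),2)) for a in (-300,-250,-200,-150,-100,-50,-10)])
# rear edge scan rows
pts=[]
for v in range(145,228,6):
    row=im[v]; 
    print(v,[tuple(row[u]) for u in range(334,372,3)]) if v in(150,157,169,181,199) or v==145 else 0
E
```

```text
line yaw -8.21 end [0.68992656 0.09249129] start [0.3854583 0.1364057] len 0.3076
left edge yaw -8.45843
[[-161.3016       -0.5049277 ]
 [-140.62155      -1.2507141 ]
 [-119.896164     -1.01473   ]
 [ -99.026794     -0.77711976]
 [ -77.85089      -1.5324159 ]
 [ -56.672466     -1.2947782 ]
 [ -35.345116     -1.055459  ]
 [ -13.656161     -1.8205174 ]]
line pts near x [(-300, np.float32(-0.05)), (-250, np.float32(0.04)), (-200, np.float32(-0.06)), (-150, np.float32(0.99)), (-100, np.float32(0.87)), (-50, np.float32(0.76)), (-10, np.float32(0.68))]
145 [(np.int64(253), np.int64(253), np.int64(251)), (np.int64(253), np.int64(253), np.int64(252)), (np.int64(253), np.int64(253), np.int64(251)), (np.int64(253), np.int64(253), np.int64(251)), (np.int64(253), np.int64(253), np.int64(251)), (np.int64(254), np.int64(254), np.int64(253)), (np.int64(255), np.int64(255), np.int64(255)), (np.int64(244), np.int64(243), np.int64(237)), (np.int64(95), np.int64(97), np.int64(95)), (np.int64(128), np.int64(131), np.int64(130)), (np.int64(195), np.int64(192), np.int64(195)), (np.int64(227), np.int64(227
[... 1820 characters left out ...]
t64(212), np.int64(216), np.int64(219)), (np.int64(212), np.int64(213), np.int64(215))]
199 [(np.int64(97), np.int64(93), np.int64(97)), (np.int64(157), np.int64(152), np.int64(156)), (np.int64(143), np.int64(144), np.int64(147)), (np.int64(169), np.int64(167), np.int64(168)), (np.int64(134), np.int64(133), np.int64(129)), (np.int64(115), np.int64(113), np.int64(115)), (np.int64(165), np.int64(168), np.int64(170)), (np.int64(200), np.int64(201), np.int64(204)), (np.int64(200), np.int64(201), np.int64(201)), (np.int64(181), np.int64(183), np.int64(183)), (np.int64(196), np.int64(197), np.int64(199)), (np.int64(193), np.int64(195), np.int64(195)), (np.int64(191), np.int64(193), np.int64(194))]
```

```bash
python3 -m creep '[1,0,0.01,-0.03,0, 1,-0.005,0.01,-0.03,0, 1,-0.005,0,-0.02,0, 1,0,0,0,0, 1,0,0,0,0]'; python3 - <<'E'
from h import *
w=cam('wrist','w7.png');print(-w['R'].T@w['t'])
cv2.imwrite('pics/w7c.png',cv2.resize(w['image'][20:270,100:500,::-1],None,fx=2,fy=2,interpolation=cv2.INTER_CUBIC))
E
```

```text
time: 11.08
tool_pos: [0.5935, 0.047, 0.1689]
tool_rot: [3.115, -0.011, 1.578]
contact_force: [-0.9, -0.5, 0.1]
opening: 0.0916
[0.59007044 0.11265044 0.30185933]
```

View pics/w7c.png

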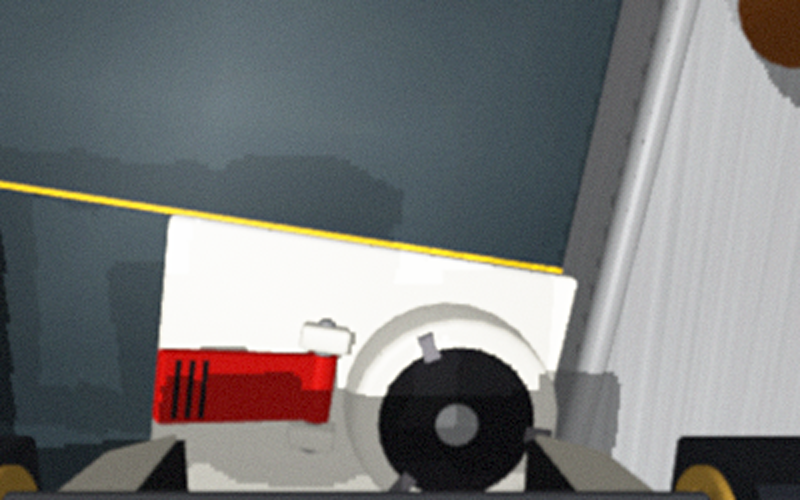

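```bash
cat > edge.py <<'E'
from h import *
def cross(a,th):
    i=np.where((a[:-1]<th)&(a[1:]>=th))[0]
    return None if not len(i) else i[0]+(th-a[i[0]])/(a[i[0]+1]-a[i[0]])
def run(w,clear,foot,v0=60,v1=190):
    im=w['image'].astype(float)
    im=cv2.GaussianBlur(im,(3,1),0)
    def fit(P):
        d=cv2.fitLine(np.float32(P),cv2.DIST_HUBER,0,.001,.001).ravel();return d*np.sign(d[0])
    T=[];E=[];B=[];
    for u in range(*clear):
        c=im[v0:v1,u]; y=c[:,0]-c[:,2]   # yellowness
        if y.max()<60: continue
        p=y.argmax(); wsum=np.clip(y[max(p-3,0):p+4],15,None)-15
        T.append((u,v0+max(p-3,0)+(wsum*np.arange(len(wsum))).sum()/wsum.sum()))
    for u in range(*foot):
        b=im[v0:v1,u,2]; z=cross(b,(b.min()+245)/2*0+150)
        if z is not None: E.append((u,v0+z))
    PT=np.array([ray(w,u,v,.02)[:2] for u,v in T]);PE=np.array([ray(w,u,v,.044)[:2] for u,v in E])
    d=fit(PT);e=fit(PE);ex=d[:2];ey=np.array([-ex[1],ex[0]])
    q=(PE-d[2:])@ey*1e3; t=(PE-d[2:])@ex
    k=np.polyfit(t,q,1)
    print('line yaw %.2f edge yaw %.2f; edge off line mid mm: front %.2f rear %.2f resid %.2f'%(np.degrees(np.arctan2(ex[1],ex[0])),np.degrees(np.arctan2(e[1],e[0])),np.polyval(k,t[0]),np.polyval(k,t[-1]),np.std(q-np.polyval(k,t))))
    return d,e
E
python3 - <<'E'
from edge import *
w=cam('wrist')
d,e=run(w,(20,180),(192,380))
# rear edge: rows
im=w['image'].astype(float);ex=d[:2];ey=np.array([-ex[1],ex[0]])
L=np.array([.6905,.0923])
P=[]
for v in range(166,206,2):
    b=im[v,370:400,2]; i=np.where((b[:-1]>=180)&(b[1:]<180))[0]
    if len(i): u=370+i[0]+(b[i[0]]-180)/(b[i[0]]-b[i[0]+1]); P.append(ray(w,u,v,.044)[:2])
P=np.array(P);print(((P-L)@np.array([-.1426*-1,.9898])*1e3).round(1)); print('rear x',((P-L)@ex*1e3).round(1))
E
```

```text
line yaw -8.21 edge yaw -8.53; edge off line mid mm: front -0.36 rear -1.19 resid 0.06
[ -7.2  -8.9 -10.5 -12.2 -13.9 -15.6 -17.3 -19.  -20.8 -22.5 -24.2 -25.9
 -27.6 -29.4 -31.1 -32.9 -34.7 -36.4 -38.2 -40. ]
rear x [-1.6 -1.5 -1.5 -1.5 -1.6 -1.4 -1.5 -1.4 -1.6 -1.7 -1.6 -1.5 -1.4 -1.6
 -1.5 -1.6 -1.6 -1.6 -1.6 -1.8]
```

```bash
python3 -m creep '[0,0.002,-0.03,0,-0.08, 0,0.003,-0.03,0,-0.07, 0,0.002,-0.03,0,0, 0,0,0,0,0, 0,0,0,0,0]'; python3 -m creep '[0,0,0,-0.03,0, 0,0,0,-0.03,0, 0,0,0,-0.025,0, 0,0,0,-0.01,0, 0,0,0,0,0]'
```

```text
time: 11.8
tool_pos: [0.6031, -0.0455, 0.1736]
tool_rot: [3.107, -0.011, 1.424]
contact_force: [-0.4, 0.7, -0.1]
opening: 0.0466
time: 12.42
tool_pos: [0.6046, -0.041, 0.0791]
tool_rot: [3.101, -0.012, 1.429]
contact_force: [0.7, 0.8, 0.1]
opening: 0.001
```

```bash
python3 -m creep '[0,0,0,-0.01,0, 0,0,0,-0.009,0, 0,0,0,0,0]'; python3 - <<'E'
from h import *
w=cam('wrist','w8.png');s=cam('side')
cv2.imwrite('pics/sd8.png',cv2.resize(s['image'][100:250,180:380,::-1],None,fx=4,fy=4,interpolation=cv2.INTER_CUBIC))
E
```

```text
time: 12.8
tool_pos: [0.6058, -0.0407, 0.061]
tool_rot: [3.098, -0.012, 1.43]
contact_force: [-0.2, -0.3, -0.6]
opening: 0.0003
```

View pics/w8.png

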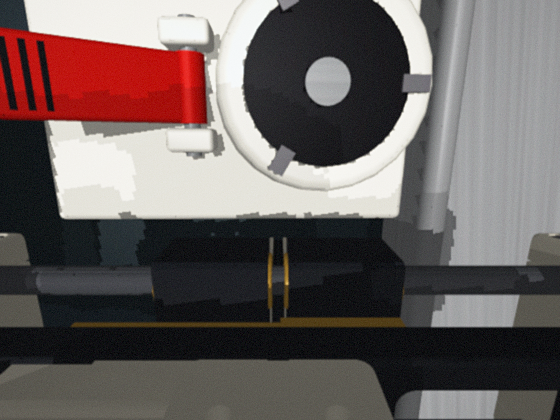

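View pics/sd8.png

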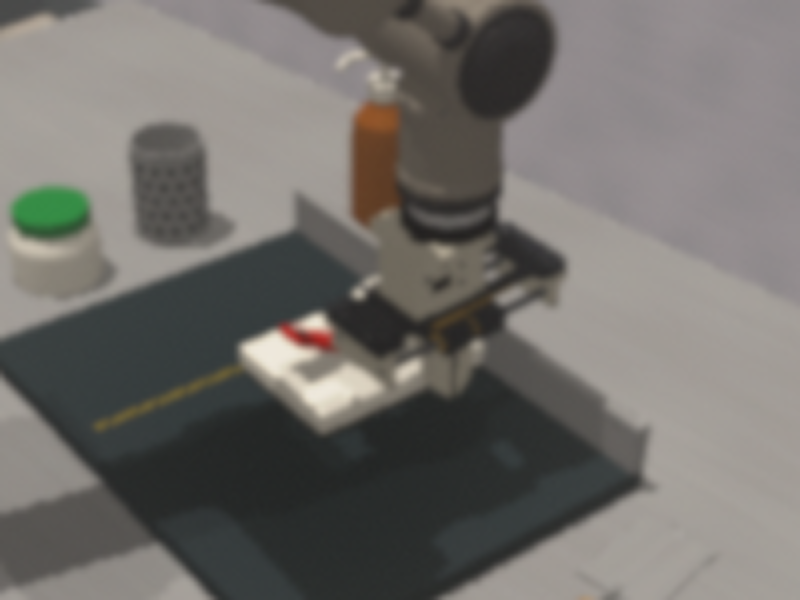

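```bash
python3 -m creep '[0,0.0007,0.005,0,0, 0,0.0003,0.002,0,0]';python3 -m creep '[0,0.0003,0.002,0,0]';python3 -m creep '[0,0.0003,0.002,0,0]'
```

```text
time: 13.15
tool_pos: [0.6076, -0.0337, 0.0623]
tool_rot: [3.095, -0.012, 1.429]
contact_force: [0.4, 0.7, 0.5]
opening: 0.0007
time: 13.28
tool_pos: [0.608, -0.0315, 0.0625]
tool_rot: [3.095, -0.012, 1.43]
contact_force: [0.2, 0.1, -0.7]
opening: 0.0008
time: 13.4
tool_pos: [0.6084, -0.0292, 0.0625]
tool_rot: [3.095, -0.012, 1.43]
contact_force: [0.0, -0.1, -0.5]
opening: 0.0008
```

```bash
python3 -m creep '[0,0.0001,0.001,0,0]';python3 -m creep '[0,0.0001,0.001,0,0]';python3 -m creep '[0,0.0001,0.001,0,0]'
```

```text
time: 13.52
tool_pos: [0.6085, -0.0286, 0.0626]
tool_rot: [3.095, -0.011, 1.43]
contact_force: [-0.5, -4.6, 0.0]
opening: 0.0005
time: 13.65
tool_pos: [0.6086, -0.0282, 0.0626]
tool_rot: [3.095, -0.01, 1.43]
contact_force: [0.3, -3.8, -1.0]
opening: 0.0005
time: 13.78
tool_pos: [0.6088, -0.0276, 0.0626]
tool_rot: [3.094, -0.009, 1.43]
contact_force: [-0.7, -4.1, -0.7]
opening: 0.0002
```

```bash
python3 -m creep '[0,-0.001,-0.008,0,0, 0,0,-0.005,0.02,0, 0,0,0,0.03,0, 0,-0.01,0,0.03,0, 0,-0.03,0.01,0.01,0, 0,-0.035,0.02,0,0, 0,-0.035,0.025,0,0, 0,-0.025,0.02,0,0, 0,-0.01,0.01,0,0, 0,0,0,0,0]'; python3 - <<'E'
from edge import *
w=cam('wrist','w9.png')
E
```

```text
time: 15.02
tool_pos: [0.4583, 0.0461, 0.1553]
tool_rot: [3.094, -0.016, 1.427]
contact_force: [-0.6, -0.6, -0.1]
opening: 0.0003
```

View pics/w9.png

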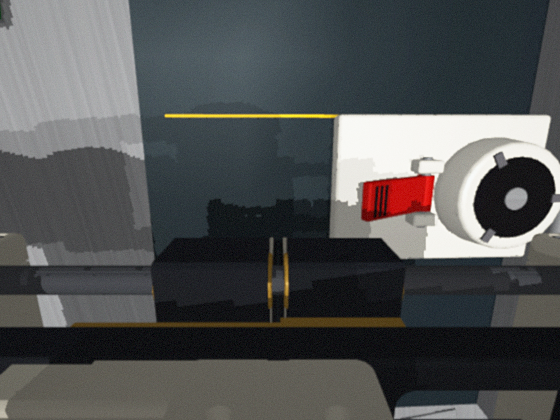

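```bash
python3 -m creep '[0,0,0,-0.03,0, 0,0,0,-0.03,0, 0,0,0,-0.02,0, 0,0,0,-0.012,0, 0,0,0,0,0]'; python3 -m creep '[0,0.01,-0.0014,0,0, 0,0.008,-0.0011,0,0, 0,0.003,-0.0004,0,0, 0,0,0,0,0]'
```

```text
time: 15.7
tool_pos: [0.4655, 0.0424, 0.061]
tool_rot: [3.086, -0.016, 1.424]
contact_force: [-0.3, 0.1, 0.1]
opening: 0.0002
time: 16.2
tool_pos: [0.4904, 0.0388, 0.0631]
tool_rot: [3.081, -0.017, 1.423]
contact_force: [-1.3, 0.3, -0.2]
opening: 0.0005
```

```bash
python3 -m creep '[0,0.002,-0.0003,0,0]';python3 -m creep '[0,0.002,-0.0003,0,0]';python3 -m creep '[0,0.002,-0.0003,0,0]'
```

```text
time: 16.32
tool_pos: [0.4923, 0.0386, 0.0633]
tool_rot: [3.081, -0.017, 1.424]
contact_force: [-0.2, 0.1, 0.0]
opening: 0.0004
time: 16.45
tool_pos: [0.4943, 0.0383, 0.0633]
tool_rot: [3.081, -0.017, 1.424]
contact_force: [-0.8, -0.4, 0.5]
opening: 0.0005
time: 16.58
tool_pos: [0.4963, 0.038, 0.0633]
tool_rot: [3.082, -0.017, 1.424]
contact_force: [-0.3, -0.3, 0.1]
opening: 0.0004
```

```bash
python3 -m creep '[0,0.0015,-0.0002,0,0]';python3 -m creep '[0,0.0015,-0.0002,0,0]';python3 -m creep '[0,0.0015,-0.0002,0,0]';python3 -m creep '[0,0.0015,-0.0002,0,0]'
```

```text
time: 16.7
tool_pos: [0.4979, 0.0378, 0.0633]
tool_rot: [3.082, -0.017, 1.424]
contact_force: [-0.2, 1.2, -0.0]
opening: 0.0003
time: 16.82
tool_pos: [0.4995, 0.0376, 0.0633]
tool_rot: [3.082, -0.017, 1.424]
contact_force: [-1.1, 0.7, 0.1]
opening: 0.0003
time: 16.95
tool_pos: [0.4998, 0.0376, 0.063]
tool_rot: [3.085, -0.016, 1.424]
contact_force: [-7.1, 1.5, 5.0]
opening: 0.0002
time: 17.08
tool_pos: [0.4999, 0.0376, 0.0629]
tool_rot: [3.088, -0.016, 1.424]
contact_force: [-7.3, 0.3, 8.2]
opening: 0.0004
```

```bash
python3 -m creep '[0,0.002,-0.0003,0.0006,0]';python3 -m creep '[0,0.002,-0.0003,0.0006,0]';python3 -m creep '[0,0.002,-0.0003,0.0006,0]'
```

```text
time: 17.2
tool_pos: [0.5002, 0.0375, 0.0632]
tool_rot: [3.092, -0.016, 1.424]
contact_force: [-4.9, -0.1, 2.4]
opening: 0.0004
time: 17.32
tool_pos: [0.5004, 0.0375, 0.0633]
tool_rot: [3.096, -0.016, 1.424]
contact_force: [-5.2, 0.7, 0.6]
opening: 0.0002
time: 17.45
tool_pos: [0.5005, 0.0374, 0.0633]
tool_rot: [3.101, -0.016, 1.424]
contact_force: [-5.7, 1.1, 1.2]
opening: 0.0005
```

```bash
python3 -m creep '[0,0.003,-0.0004,0.0006,0]';python3 -m creep '[0,0.003,-0.0004,0.0005,0]';python3 -m creep '[0,0.003,-0.0004,0.0005,0]';python3 -m creep '[0,0.003,-0.0004,0.0005,0]'
```

```text
time: 17.58
tool_pos: [0.5007, 0.0374, 0.0632]
tool_rot: [3.108, -0.015, 1.424]
contact_force: [-9.2, 2.2, 6.1]
opening: 0.0002
time: 17.7
tool_pos: [0.5009, 0.0374, 0.0632]
tool_rot: [3.115, -0.015, 1.425]
contact_force: [-10.0, 0.8, 8.4]
opening: 0.0006
time: 17.82
tool_pos: [0.501, 0.0374, 0.0633]
tool_rot: [3.121, -0.015, 1.425]
contact_force: [-9.7, 0.9, 6.8]
opening: 0.0008
time: 17.95
tool_pos: [0.5011, 0.0374, 0.0634]
tool_rot: [3.128, -0.014, 1.425]
contact_force: [-10.0, 1.2, 7.0]
opening: 0.0009
```

```bash
python3 -m creep '[0,-0.01,0.0014,0,0, 0,-0.01,0.0014,0.02,0, 0,0,0,0.04,0, 0,0,0,0.04,0, 0,0.03,0,0.01,0, 0,0.04,0.003,0,0, 0,0.035,0.003,0,0, 0,0,0,0,0, 0,0,0,0,0]'; python3 - <<'E'
from edge import *
w=cam('wrist','w10.png')
E
```

```text
time: 19.08
tool_pos: [0.5858, 0.0468, 0.1769]
tool_rot: [3.124, -0.014, 1.425]
contact_force: [0.0, -0.1, -0.1]
opening: 0.0009
```

View pics/w10.png

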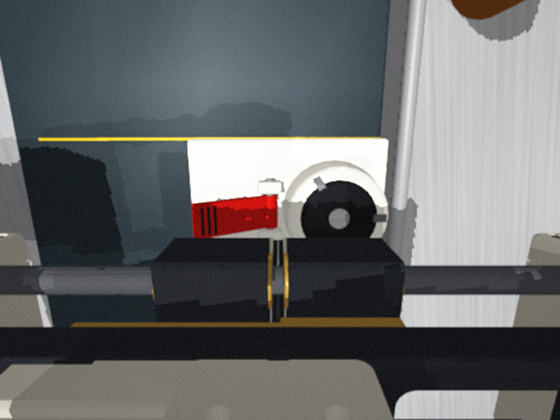

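```bash
python3 - <<'E'
from edge import *
w=cam('wrist')
print(-w['R'].T@w['t'])
d,e=run(w,(50,182),(196,380),110,170)
L=np.array([.6905,.0923]);ex=d[:2];im=w['image'].astype(float)
P=[];
for v in range(150,226,4):
    b=im[v,370:400,2]; i=np.where((b[:-1]>=160)&(b[1:]<160))[0]
    if len(i): u=370+i[0]+(b[i[0]]-160)/(b[i[0]]-b[i[0]+1]); P.append(ray(w,u,v,.044)[:2])
print('rear x',((np.array(P)-L)@ex*1e3).round(1))
cv2.imwrite('pics/w10c.png',cv2.resize(w['image'][120:220,170:410,::-1],None,fx=3.3,fy=5,interpolation=cv2.INTER_CUBIC))
E
```

```text
[0.59340965 0.1116626  0.31017943]
line yaw -8.20 edge yaw -8.14; edge off line mid mm: front 0.31 rear 0.44 resid 0.04
rear x [-1.2 -1.  -1.1 -1.2 -1.3 -1.1 -1.2 -1.2 -1.2 -1.2 -1.2 -1.1  0.5  2.
  2.3 -4.7  3.4  2. ]
```

View pics/w10c.png

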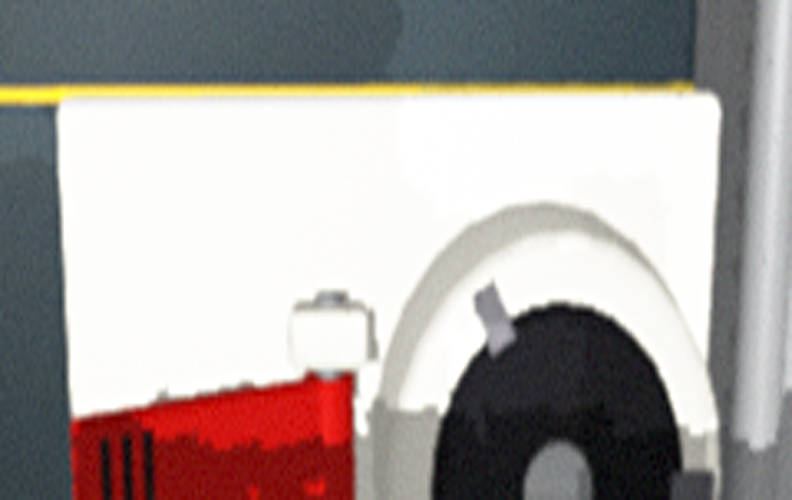

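```bash
python3 - <<'E'
from edge import *
w=cam('wrist')
L=np.array([.6905,.0923]);ex=np.array([np.cos(np.radians(-8.2)),np.sin(np.radians(-8.2))]);ey=np.array([-ex[1],ex[0]])
im=w['image'].astype(float)
for v in (20,60,100,120,130):
    print(v,im[v,376:400].mean(1).astype(int))
    g=np.diff(cv2.GaussianBlur(im[v:v+1],(5,1),0)[0].mean(1)[370:400]); 
    r=im[v,370:400,0]-im[v,370:400,2]; i=np.where((r[:-1]<-9)&(r[1:]>=-9))[0]
    for k in i: print('   ',370+k+.5,(1e3*(ray(w,370+k+.5,v,.02)[:2]-L)@np.c_[ex,ey]).round(1))
E
```

```text
20 [ 69  75  78  71  72  73  71  74  64  74  57  64  68  92  99  95 101 103
 100  97 104  98 103 105]
    388.5 [-0.2 96.6]
60 [ 76  69  77  75  72  70  78  73  66  68  93 102  99 101 104 102  97 103
 104 105 106 104 100 100]
    385.5 [-0.3 65.7]
100 [ 75  77  74  69  58  60  68  93 105 101 100 100 102 103 101 101  99 103
  98  96  99 102  87  81]
    382.5 [-0.3 33. ]
120 [ 69  68  62  60  61  89 107 102  96 103 100  98 106 102 102 102 102  98
 101 103 101  99 100 121]
    380.5 [-0.8 15.9]
130 [ 63  63  56  60  74  99 104  95 100  97  96 101  99  99  99  99 101  93
  99  90  84  91 110 137]
    380.5 [-0.1  7.2]
```

```bash
python3 - <<'E'
from edge import *
w=cam('wrist')
L=np.array([.6905,.0923]);ex=np.array([np.cos(np.radians(-8.2)),np.sin(np.radians(-8.2))]);ey=np.array([-ex[1],ex[0]])
im=w['image'].astype(float)
for v in (152,160,168,176,184):
    b=im[v,:,2]; i=[k for k in range(175,205) if b[k]<160<=b[k+1]][0]; u=i+(160-b[i])/(b[i+1]-b[i])
    j=[k for k in range(375,400) if b[k]>=160>b[k+1]][0]; q=j+(b[j]-160)/(b[j]-b[j+1])
    A=ray(w,u,v,.044)[:2];B=ray(w,q,v,.044)[:2]
    print(v,round(u,1),round(q,1),((A-L)@ex*1e3).round(2),((B-L)@ex*1e3).round(2),'len',((B-A)@ex*1e3).round(2), b[j-1:j+4])
E
```

```text
152 186.9 387.2 -169.73 -1.0 len 168.73 [249. 176. 107. 102. 101.]
160 187.8 386.5 -169.47 -1.11 len 168.36 [252. 196. 119. 101. 103.]
168 188.2 385.8 -169.6 -1.1 len 168.5 [255. 225. 147. 103. 105.]
176 189.1 385.3 -169.31 -1.0 len 168.31 [250. 183. 109. 106.  99.]
184 189.5 384.5 -169.47 -1.19 len 168.28 [254. 195. 118.  97.  97.]
```

Foot placement: the left edge is within about 0.3–0.4 mm of the line's middle at both ends. Yaw is within 0.06° and the rear edge is seated (the reaction rose to 10 N without sliding). Next I press on the socket with the fingers shut.

```bash
python3 -m creep '[0,0.02,-0.003,0,0, 0,0.02,-0.003,-0.01,0, 0,0.008,-0.001,-0.02,0, 0,0,0,-0.02,0, 0,0,0,-0.008,0, 0,0,0,0,0]'; python3 - <<'E'
from edge import *
w=cam('wrist','w11.png')
E
```

```text
time: 20.02
tool_pos: [0.6319, 0.0396, 0.1167]
tool_rot: [3.125, -0.014, 1.425]
contact_force: [-0.3, 0.4, 0.6]
opening: 0.0004
```

View pics/w11.png

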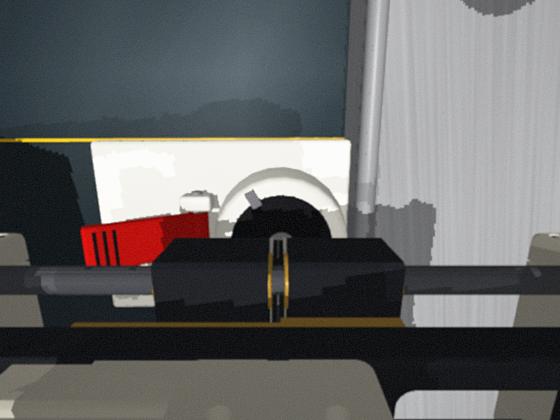

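```bash
python3 -m creep '[0,0.002,0,-0.006,0, 0,0.001,0,-0.004,0, 0,0,0,-0.002,0]';python3 -m creep '[0,0,0,-0.001,0]';python3 -m creep '[0,0,0,-0.001,0]';python3 -m creep '[0,0,0,-0.001,0]'
```

```text
time: 20.45
tool_pos: [0.636, 0.0397, 0.1062]
tool_rot: [3.121, -0.015, 1.425]
contact_force: [0.3, -0.2, -0.1]
opening: 0.0003
time: 20.58
tool_pos: [0.636, 0.0397, 0.1052]
tool_rot: [3.121, -0.015, 1.425]
contact_force: [-0.6, -0.4, -0.7]
opening: 0.0009
time: 20.7
tool_pos: [0.6361, 0.0397, 0.1043]
tool_rot: [3.121, -0.015, 1.425]
contact_force: [-0.7, 0.5, 0.7]
opening: 0.0006
time: 20.82
tool_pos: [0.6361, 0.0397, 0.1033]
tool_rot: [3.121, -0.015, 1.425]
contact_force: [-0.4, -0.5, -0.6]
opening: 0.0005
```

```bash
python3 -m creep '[0,0,0,-0.001,0]';python3 -m creep '[0,0,0,-0.001,0]';python3 -m creep '[0,0,0,-0.001,0]';python3 -m creep '[0,0,0,-0.001,0]'
```

```text
time: 20.95
tool_pos: [0.6362, 0.0397, 0.1023]
tool_rot: [3.121, -0.015, 1.425]
contact_force: [0.3, -0.2, 0.6]
opening: 0.0008
time: 21.08
tool_pos: [0.6362, 0.0397, 0.1013]
tool_rot: [3.121, -0.015, 1.425]
contact_force: [-1.0, 0.1, 6.0]
opening: 0.0007
time: 21.2
tool_pos: [0.6362, 0.0397, 0.1013]
tool_rot: [3.12, -0.015, 1.425]
contact_force: [-4.0, 0.1, 10.4]
opening: 0.0007
time: 21.32
tool_pos: [0.6362, 0.0397, 0.1013]
tool_rot: [3.12, -0.015, 1.425]
contact_force: [-3.9, 0.1, 6.9]
opening: 0.0001
```

```bash
python3 -m creep '[0,0,0,-0.0014,0]';python3 -m creep '[0,0,0,-0.0014,0]'
```

```text
time: 21.45
tool_pos: [0.6362, 0.0397, 0.1013]
tool_rot: [3.119, -0.015, 1.426]
contact_force: [-4.5, 0.7, 9.9]
opening: 0.0005
time: 21.58
tool_pos: [0.6362, 0.0397, 0.1013]
tool_rot: [3.118, -0.015, 1.426]
contact_force: [-3.6, 0.4, 8.4]
opening: 0.0003
```

```bash
python3 -m creep '[0,0,0,-0.002,0]';python3 -m creep '[0,0,0,-0.0022,0]'
```

```text
time: 21.7
tool_pos: [0.6362, 0.0397, 0.1012]
tool_rot: [3.117, -0.014, 1.426]
contact_force: [-6.0, -0.5, 15.5]
opening: 0.0007
time: 21.82
tool_pos: [0.6361, 0.0398, 0.1012]
tool_rot: [3.116, -0.014, 1.426]
contact_force: [-6.8, -0.1, 14.8]
opening: 0.0005
```

```bash
python3 -m creep '[0,-0.0006,0,-0.0022,0, 0,-0.0006,0,-0.0022,0, 0,-0.0006,0,-0.0022,0]';python3 -m creep '[0,-0.0003,0,-0.0022,0, 0,-0.0003,0,-0.0022,0, 0,-0.0003,0,-0.0022,0, 0,-0.0003,0,-0.0022,0]'
```

```text
time: 22.2
tool_pos: [0.6359, 0.0397, 0.1013]
tool_rot: [3.109, -0.015, 1.427]
contact_force: [-4.3, -0.2, 12.2]
opening: 0.0005
time: 22.7
tool_pos: [0.6358, 0.0398, 0.1012]
tool_rot: [3.102, -0.015, 1.427]
contact_force: [-5.1, 0.6, 13.2]
opening: 0.0003
```

Continue at slightly more, for well over a second in total near 15 N.

```bash
python3 -m creep '[0,-0.0003,0,-0.0025,0]';python3 -m creep '[0,-0.0003,0,-0.0025,0, 0,-0.0003,0,-0.0025,0, 0,-0.0003,0,-0.0025,0]';python3 -m creep '[0,-0.0003,0,-0.0025,0, 0,-0.0003,0,-0.0025,0, 0,-0.0003,0,-0.0025,0]';python3 -m creep '[0,-0.0003,0,-0.0025,0, 0,-0.0003,0,-0.0025,0, 0,-0.0003,0,-0.0025,0]'; python3 -m creep '[0,-0.0003,0,-0.0025,0, 0,-0.0003,0,-0.0025,0]'
```

```text
time: 22.82
tool_pos: [0.6357, 0.0398, 0.1012]
tool_rot: [3.1, -0.015, 1.428]
contact_force: [-6.5, 1.3, 16.1]
opening: 0.0003
time: 23.2
tool_pos: [0.6356, 0.0398, 0.1012]
tool_rot: [3.094, -0.015, 1.428]
contact_force: [-5.6, 0.3, 15.2]
opening: 0.0006
time: 23.58
tool_pos: [0.6354, 0.0398, 0.1012]
tool_rot: [3.088, -0.015, 1.429]
contact_force: [-5.4, 0.1, 14.6]
opening: 0.0007
time: 23.95
tool_pos: [0.6353, 0.0398, 0.1012]
tool_rot: [3.082, -0.015, 1.43]
contact_force: [-6.5, -0.4, 15.1]
opening: 0.0008
time: 24.2
tool_pos: [0.6352, 0.0399, 0.1012]
tool_rot: [3.078, -0.015, 1.43]
contact_force: [-5.4, 0.1, 15.1]
opening: 0.0006
```

```bash
python3 -m creep '[0,0,0,0.005,0, 0,0,0,0.02,0, 0,-0.01,0.001,0.02,0, 0,-0.03,0.004,0,0, 0,-0.03,0.005,0,0, 0,-0.025,0.004,0,0, 0,-0.01,0.002,0,0, 0,0,0,0,0, 0,0,0,0,0]'; python3 - <<'E'
from edge import *
w=cam('wrist','w12.png'); s=cam('side')
cv2.imwrite('pics/sd12.png',cv2.resize(s['image'][100:250,180:380,::-1],None,fx=4,fy=4,interpolation=cv2.INTER_CUBIC))
E
```

```text
time: 25.32
tool_pos: [0.5296, 0.0558, 0.1488]
tool_rot: [3.073, -0.016, 1.429]
contact_force: [-1.3, -0.0, -0.7]
opening: 0.0004
```

View pics/w12.png

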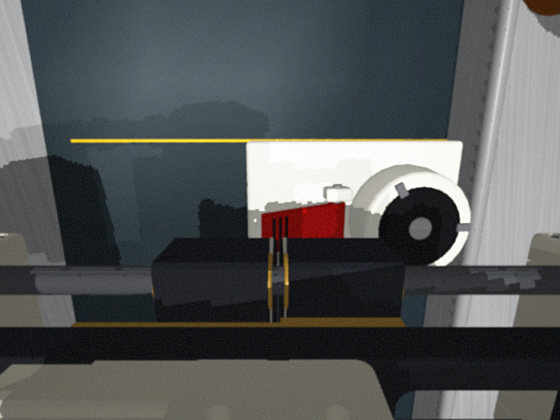

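View pics/sd12.png

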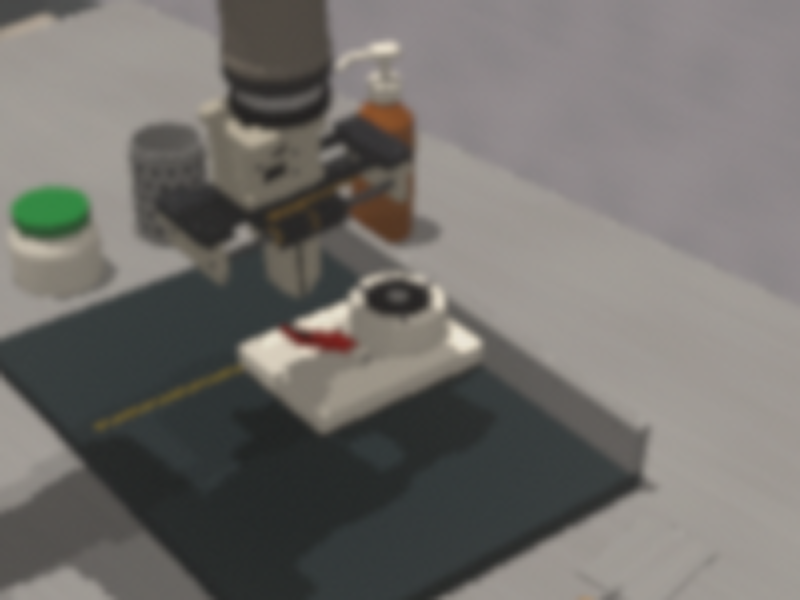

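```bash
python3 -m creep '[0,0,0,-0.012,0, 0,0,0,-0.012,0, 0,0,0,-0.004,0, 0,0,0,-0.003,0]';python3 -m creep '[0,0,0,-0.003,0]';python3 -m creep '[0,0,0,-0.003,0]'
```

```text
time: 25.92
tool_pos: [0.5298, 0.0555, 0.1144]
tool_rot: [3.075, -0.016, 1.429]
contact_force: [0.1, 0.3, 0.2]
opening: 0.0006
time: 26.05
tool_pos: [0.5299, 0.0555, 0.1112]
tool_rot: [3.075, -0.016, 1.429]
contact_force: [0.4, 0.0, 0.3]
opening: 0.0003
time: 26.18
tool_pos: [0.5302, 0.0555, 0.1084]
tool_rot: [3.074, -0.016, 1.429]
contact_force: [0.2, 0.4, 2.7]
opening: 0.0004
```

Lever contact at about 2.7 N. I'll continue straight down.

```bash
python3 -m creep '[0,0,0,-0.003,0, 0,0,0,-0.003,0, 0,0,0,-0.003,0]';python3 -m creep '[0,0,0,-0.003,0, 0,0,0,-0.003,0, 0,0,0,-0.003,0]';python3 -m creep '[0,0,0,-0.003,0, 0,0,0,-0.002,0, 0,0,0,-0.002,0]'
```

```text
time: 26.55
tool_pos: [0.5306, 0.0556, 0.0997]
tool_rot: [3.072, -0.016, 1.429]
contact_force: [-0.4, 0.0, 2.9]
opening: 0.0003
time: 26.92
tool_pos: [0.5303, 0.0556, 0.09]
tool_rot: [3.073, -0.016, 1.429]
contact_force: [-1.2, 0.7, 2.1]
opening: 0.0002
time: 27.3
tool_pos: [0.5297, 0.0557, 0.0821]
tool_rot: [3.075, -0.016, 1.429]
contact_force: [-2.3, -0.5, 3.0]
opening: 0.0001
```

```bash
python3 -m creep '[0,0,0,-0.0015,0]';python3 -m creep '[0,0,0,-0.0015,0]';python3 -m creep '[0,0,0,-0.0015,0]';python3 -m creep '[0,0,0,-0.0015,0]'
```

```text
time: 27.42
tool_pos: [0.5296, 0.0557, 0.0805]
tool_rot: [3.075, -0.016, 1.429]
contact_force: [-1.8, -0.5, 2.5]
opening: 0.0002
time: 27.55
tool_pos: [0.5296, 0.0557, 0.0795]
tool_rot: [3.075, -0.016, 1.429]
contact_force: [-6.7, -0.6, 18.0]
opening: 0.0009
time: 27.68
tool_pos: [0.5296, 0.0558, 0.0794]
tool_rot: [3.074, -0.016, 1.429]
contact_force: [-9.1, -0.9, 20.9]
opening: 0.0008
time: 27.8
tool_pos: [0.5296, 0.0558, 0.0794]
tool_rot: [3.073, -0.016, 1.43]
contact_force: [-8.4, -0.0, 17.9]
opening: 0.0007
```

End stop reached at the expected height (tip about 54–55 mm). I'll release and inspect.

```bash
python3 -m creep '[0,0,0,0.003,0, 0,0,0,0.015,0, 0,0,0,0.03,0, 0,0,0,0.03,0, 0,0.02,-0.005,0.02,0, 0,0.02,-0.005,0,0, 0,0.015,0,0,0, 0,0,0,0,0, 0,0,0,0,0]'; python3 - <<'E'
from edge import *
w=cam('wrist','w13.png'); s=cam('side');c=cam('scene','s13.png')
cv2.imwrite('pics/sd13.png',cv2.resize(s['image'][100:250,180:380,::-1],None,fx=4,fy=4,interpolation=cv2.INTER_CUBIC))
E
```

```text
time: 28.92
tool_pos: [0.5871, 0.0452, 0.1859]
tool_rot: [3.067, -0.016, 1.43]
contact_force: [-0.2, 0.3, 1.0]
opening: 0.0002
```

View pics/w13.png

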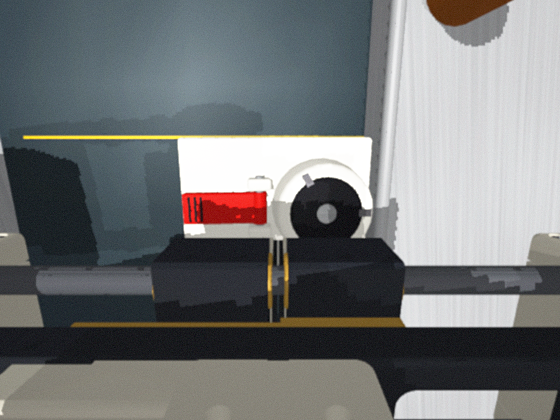

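View pics/sd13.png

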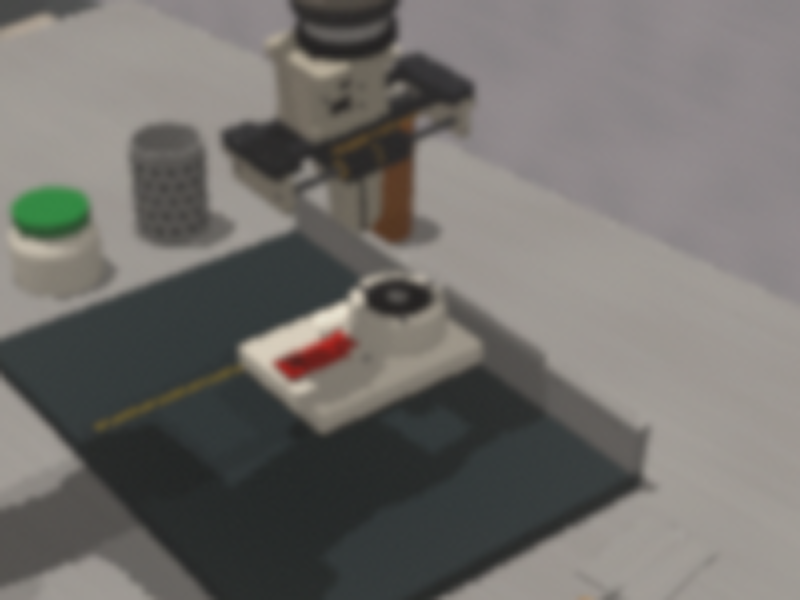

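View pics/s13.png

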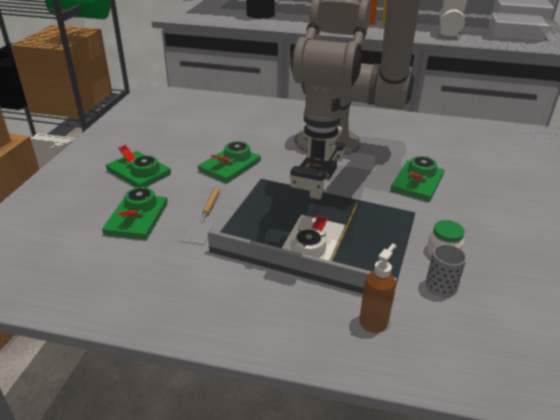

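The lever lies flat and level, and the bystanders are unmoved. One final check of the edge against the line.

```bash
python3 - <<'E'
from edge import *
w=cam('wrist')
run(w,(35,172),(188,365),110,170)
L=np.array([.6905,.0923]);ex=np.array([.9898,-.1426]);im=w['image'].astype(float)
for v in (150,160,170):
    b=im[v,:,2]; j=[k for k in range(355,385) if b[k]>=160>b[k+1]][0]; q=j+(b[j]-160)/(b[j]-b[j+1])
    print('rear x',((ray(w,q,v,.044)[:2]-L)@ex*1e3).round(2))
for v in (40,80,110):
    r=im[v,355:395,0]-im[v,355:395,2]; i=np.where((r[:-1]<-9)&(r[1:]>=-9))[0]
    print('face',[((ray(w,355+k+.5,v,.02)[:2]-L)@ex*1e3).round(2) for k in i])
# lever length seen in plan at home height: red extent
hsv=cv2.cvtColor(w['image'],cv2.COLOR_RGB2HSV);m=cv2.inRange(hsv,(0,150,80),(8,255,255))[150:235,170:290]
ys,xs=np.where(m);a=ray(w,170+xs.min(),207,.055);b=ray(w,170+xs.max()+1,207,.055);print('red len mm',np.linalg.norm(a-b)*1e3)
E
```

```text
line yaw -8.19 edge yaw -8.11; edge off line mid mm: front 0.30 rear 0.58 resid 0.09
rear x -0.79
rear x -0.96
rear x -0.98
face [np.float64(0.31)]
face [np.float64(-1.01)]
face [np.float64(-0.13)]
red len mm 71.45394307211188
```

```bash
python3 -c "
from cell import workorder
print(workorder.hand_in())"
```

```text
the job is handed in; nothing more can be done
None
```

The foot is set on the line and against the upstand, pressed down, and the lever is fully home. The job is handed in, after about 29 s of robot time. I gripped the foot by its socket, moved it to the line and upstand, then trimmed it with light pushes (4–12 N). Next I pressed the socket top at about 12–16 N for about 2.5 s, of which 1.5 s was close to 15 N. Only then did I push the lever down to its end stop.

**Last checks:**
- **Line:** the left edge is 0.3 mm past the line's middle at the front and 0.6 mm at the rear, and within 0.1° of parallel.
- **Upstand:** the rear edge seated at a steady 10 N reaction. In the picture it reads about 0.9 mm short of the line's end. I put that down to the plate's rounded edge, because the face itself reads between -1.0 and +0.3 mm. I could not look directly into the gap.
- **Lever:** the tip stopped at the expected height of about 35 mm above the board, and the side picture shows the lever level.
- **Force limit:** it was slightly exceeded. For a moment at the lever's end stop the vertical force read 20.9 N, about 23 N with the sideways part, against the limit of about 20 N.
- **Other things:** the drum, tub, syrup bottle, turner and green look-alikes appear unmoved, and the robot was clear of everything at hand-in.

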